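# Tuck the backing plate under the jig's flap and hold it down

### The job

Set up the press jig: swing its fence arm out until it rests in its catch, then lay the backing plate flat on the board, long edge snug against the fence arm, and slide its front edge under the hinged steel flap, fully home against the back stop, without lifting the flap. Finish while still holding the plate there, pressed firmly flat onto the board (clearly harder than its own weight); do not let go. Leave the jar, hammer and awl where they are.

Things in the scene. Friction and masses are not known exactly. Their poses are not given: they have to be found in the camera images.
- bed: the jig's board: plywood, 300 (x) x 200 (y) x 18 mm thick, fixed to the table, turned up to 0.3 rad; it stands either left or right of the robot's middle line. Origin at the centre of its underside; its +x end, away from the robot, carries the flap.
- guide: the steel fittings fixed on the board. Origin at the centre of the board's top face (18 mm above the table), axes parallel to the board's. In this frame (mm): under the flap a back stop with its front face at x = 90, 8 high; beside the plate's slot two rails 8 high from x = 30 to 126, the inner faces at y = +53 and y = -65; a catch of two cheeks 22 high, outside the fence arm's closed place at x = -95 to -130, y = +45 to +69.
- fence (a joint): angle of the fence arm about its upright pivot: 0 = swung out, resting in its catch (a firm stop), parallel to the board's x with its inner face at y = +50 mm in the guide's frame; positive (up to 1.1) = swung in towards -y, lying across the plate's way; starts between 0.45 and 0.95. It stays where it is left; about 1 N at its tip moves it.
- fence_pivot (a point): pivot axis of the fence arm, at the guide's (18, 56) mm, at half the arm's height
- fence_tip (a point): free end of the fence arm, on its centre line and at half its height. The arm is a steel bar 140 mm from pivot to tip, 12 mm thick; it spans 1 to 23 mm above the board's top face. At rest in the catch the tip is at the guide's (-122, 56) mm.
- flap (a joint): angle of the hinged flap: 0 = lying closed and level (it rests there by its own weight, 150 g); positive = lifted. It has a hinge along y at the guide's x = 130 mm.
- flap_lip (a point): middle of the flap's free front edge, on its underside: at the guide's (30, 0) mm, 8 mm above the board's top face. The flap is a grey steel sheet 100 (x) x 150 (y) x 5 mm, so the slot under it is 8 mm high and 60 mm deep from lip to back stop.
- plate: loose grey metal backing plate, 130 (x) x 80 (y) x 4 mm, about 200 g (140 to 260 g), lying on the table on the other side from the board; yaw within 0.4 rad. Origin at the centre of its underside. A wooden hand grip stands on it: a bar 50 mm long (x), 16 mm thick (y), from 4 to 32 mm above the underside, its centre at x = -30 mm. In the jig, fully home and against the fence, its origin lies at the guide's (25, 10, 0) mm, with its x along the board's x.
- plate_front (a point): middle of the plate's front (+x) edge, the one to be tucked, on the underside (65 mm ahead of the origin)
- plate_grip (a point): middle of the wooden hand grip, 20 mm above the plate's underside, at the plate's x = -30 mm
- jar: glass jar with black lid, 84 mm across, 130 mm high, origin at the centre of its underside; a bystander
- hammer: hammer lying far left on the table; a bystander
- awl: awl with wooden handle lying far right on the table; a bystander

How it is judged:
On the way, in this order (a step that is already met when the one before it is completed fails the run):
1. the fence arm rests in its catch (value of joint fence below 0.05 rad), for 0.2 s.
2. the plate's front edge is tucked fully home under the flap, which still lies closed (z of plate_front in the frame of guide below 0.006 m and x of plate_front in the frame of guide above 0.081 m and value of joint flap below 0.04 rad and value of joint fence below 0.06 rad and y of plate in the frame of guide between -0.02 and 0.02 m), for 0.2 s.
At the end, for the whole second after the job is handed in: Fence arm under 0.06 rad, flap under 0.04 rad; plate edge within 9 mm of the back stop, plate within 7 mm of the fence, square within 0.07 rad, flat (under 3 mm up, 0.03 rad tilt), at rest; fingers touch it and it presses on the board with over 5 N through the last second (all of step 2 and x of plate_front in the frame of guide below 0.095 m and y of plate in the frame of guide between 0.003 and 0.015 m and z of plate in the frame of guide below 0.003 m and angle between the x axis of plate and the x axis of guide, either way round below 0.07 rad and angle between plate's own z axis and vertical below 0.03 rad and contact force between plate and bed above 5 N and contact force between the fingers and plate above 1 N and linear speed of plate below 0.02 m/s); the arm keeps its last pose, push and grip.
It fails at once if the flap is lifted (more than 0.08 rad, 8 mm at the lip) (value of joint flap above 0.08 rad).
It fails at once if the jar is disturbed (moved over 30 mm) (distance of jar from where it was at the start of the episode above 0.03 m).
It fails at once if the hammer is disturbed (moved over 30 mm) (distance of hammer from where it was at the start of the episode above 0.03 m).
It fails at once if the awl is disturbed (moved over 30 mm) (distance of awl from where it was at the start of the episode above 0.03 m).
It also fails if it takes over 67 s, if anything falls off the work surface, if the arm or the gripper's body presses on something with over 40 N, if the wrist force passes 120 N, or if a joint passes its speed limit or range.

### The arm

A 6-joint arm with a two-finger parallel gripper is mounted at the origin on the work surface. World frame = base frame: x ahead of the robot, y to its left, z up, the work surface at z = 0. Lengths are in m, angles in rad, forces in N, time in s.
With the tool pointing down it reaches from about 0.25 to 0.775 m from the base axis. Payload 4 kg.
Tool frame: the origin (TCP) lies at the very end of the fingers, on their centre line; the grasp point (between the pads) lies 19 mm behind it (robot.pinch_z is the distance from the TCP to the grasp point, in m); z points along the fingers, y is the line along which they close (so a half turn about z gives the same grasp; the last joint's range is limited). The gripper opens to 94 mm and grips with 3 to 60 N. Pads are 16 mm wide; open, the fingers measure 119 mm over their backs; the gripper's body (75 mm by 177 mm) begins 78 mm behind the grasp point.
Start: joints at [-1.267, 0.087, 1.371, -0, 1.684, -0.103], TCP at [0.218, -0.505, 0.206] pointing down, gripper open.
Joint ranges: [-3.1, 3.1], [-0.76, 2.03], [0.27, 2.55], [-1.08, 4.22], [0.17, 2.65], [-2.57, 2.57]. Speed limits (rad/s): [2.79, 2.79, 3.14, 3.14, 3.14, 3.14].

### API

Orientations are given as [roll, pitch, yaw] about the fixed x, y, z axes, in that order (R = Rz(yaw) Ry(pitch) Rx(roll)).
In Python, from bench import robot gives the robot as it stands.
- The arm moves only by the tool arm_command, never from a script. Its argument "targets" is one flat list of numbers, 7 for each row, row after row: the turn, a rotation vector about the tool's x, y, z in degrees, then the shift along the tool's x, y, z in mm, then the closure, from -1 (fully open) to 1 (shut). In form: [ax, ay, az, x, y, z, hand, ax, ay, az, x, y, z, hand, ...]. A call has 1 to 20 rows; each row is the pose to reach, as a shift and turn from the pose commanded when the call began, along the tool's axes at that moment; what a row does not reach only later rows make up. A row lasts 1/10 s, in which the tool goes at most 50 mm and 8.59 degrees, less where a joint would pass 70% of its speed; a pose out of reach is approached as far as the arm can. A call with a gripper value outside its range is refused whole. The fingers move at their own pace and stop on an object; the grip force is fixed at half the most. Time passes only in rows, so rows that repeat a pose let the fingers close. It gives the time, the measured TCP pose, the force, the opening and the grip force at its end, in the units of the state.
- robot.get_obs(): the state, without advancing time (a new reading comes with each control period).
- robot.snapshot(name): name is "scene" or "top"; returns a dict with "color" (400x640x3 uint8, red, green, blue), "range_z" (400x640 float32, m along the optical axis (not along the pixel's ray), 0 where there is no reading), "fx", "fy", "cx", "cy" (pixels), "T" (4x4, takes a point from camera to world coordinates). Camera axes: x right, y down, z forward; pixel columns grow to the right and rows downward; lengths in m; the calibration is good to about 2 mm. A picture is of the moment at which its call begins.
- robot.close_job(): hands the job in; it is judged then, once.
The state is a dict: "time": time; "joint_positions": joint angles; "qvel": joint speeds; "joint_torque": joint torques, N m; "tool_pos": TCP position; "ee_rot": TCP orientation; "wrist_force": force on the tool from outside, world axes, zero at the start; "wrist_torque": the same for the moment, N m; "width": finger opening in m; "finger_force": force on a finger pad.
Only numpy, scipy, OpenCV 4.12 (cv2) and the standard library are available. Lean on these libraries where they do the work, as an engineer would, in place of code of your own. Each camera call takes 0.05 s, during which the arm holds its last target. There are 200 camera calls.

## Working session

There is one attempt and no reset: what is moved stays moved. The work goes in short steps, Python scripts to look and compute and a tool call to move; the robot and the scene stay as the last step left them, time stands still between calls to the robot, and variables do not carry over. Pictures are saved under pics/ and viewed, at most 10 in all, crops included, and the job is handed in when it is done.

Besides the shell and the picture viewer there is one more tool, called after ">>>" in YAML: its name, and indented under it one key for each argument. arm_command: Moves the arm, as the interface text tells. Its arguments: {"type":"object","properties":{"targets":{"type":"array"}},"required":["targets"]}

```bash
mkdir -p pics; cat > h.py <<'E'
import numpy as np, cv2
from bench import robot
def snap(n):
    s=robot.snapshot(n); v,u=np.mgrid[:400,:640]; z=s["range_z"]
    P=np.stack([(u-s["cx"])/s["fx"]*z,(v-s["cy"])/s["fy"]*z,z,np.ones_like(z)],-1)@np.array(s["T"]).T
    W=P[...,:3]; W[z==0]=np.nan
    return s,s["color"],W
E
python3 - <<'E'
from h import *
for n in("top","scene"):
    s,c,W=snap(n); cv2.imwrite(f"pics/{n}0.png",c[...,::-1]); np.save(n+"0.npy",W); np.save(n+"c0.npy",c)
    print(n,np.array(s["T"]).round(3).tolist(),s["fx"])
o=robot.get_obs(); print(o)
E
```

```text
top [[0.011, -0.988, 0.152, 0.41], [-1.0, -0.011, 0.005, 0.015], [-0.003, -0.152, -0.988, 1.482], [0.0, 0.0, 0.0, 1.0]] 503.50519331310176
scene [[-0.87, 0.412, -0.271, 1.044], [0.493, 0.714, -0.497, 0.772], [-0.012, -0.566, -0.824, 1.315], [0.0, 0.0, 0.0, 1.0]] 449.6072609434203
{'time': 0.1, 'joint_positions': array([-1.26712238e+00,  8.78698396e-02,  1.37209269e+00,  1.07871244e-05,
        1.68357905e+00, -1.03086655e-01]), 'qvel': array([-0.00289891, -0.00369308, -0.00378729, -0.00132095,  0.00216   ,
        0.0009744 ]), 'joint_torque': array([ 1.78881775e-03, -3.41254985e+01, -3.03300798e+01,  7.20048649e-02,
        3.04343342e-02, -8.80312655e-05]), 'tool_pos': array([ 0.21745983, -0.50465516,  0.20443265]), 'ee_rot': array([-3.13965517e+00, -2.11217029e-04,  4.06761603e-01]), 'wrist_force': array([-0.33786995,  0.16577755, -0.28311636]), 'wrist_torque': array([-0.01231566,  0.0043873 , -0.0072365 ]), 'finger_force': 0.0, 'width': 0.09374563505897072}
```

View pics/top0.png

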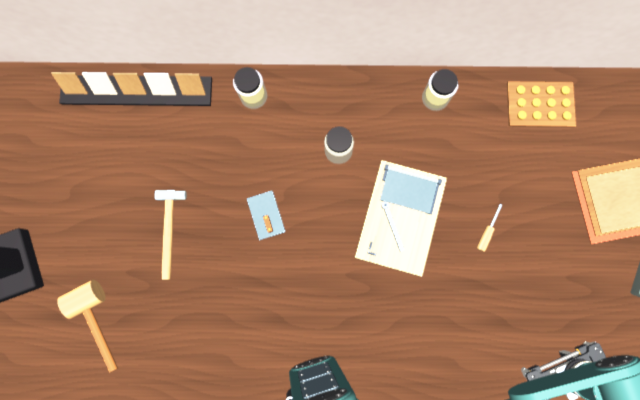

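View pics/scene0.png

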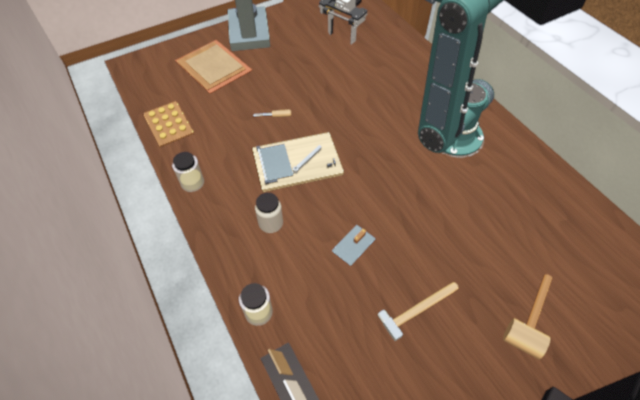

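The top view shows the board at about (402,218), flap toward (412,190), fence arm from (384,205) to (400,250). The plate is at (266,215) with its grip at (268,224), and the jar is at (339,145). Next I'll measure these.

```bash
cat > m.py <<'E'
from h import *
def rect(P):
    (c,s,a)=cv2.minAreaRect((P*1000).astype(np.float32)); return np.round(c,1),np.round(s,1),round(a,2)
def board(c,W,sl=(slice(150,290),slice(345,460))):
    z=W[...,2][sl]; P=W[sl]; C=c[sl].astype(int)
    m=(z>.010)&(z<.06); m&=~((C.max(-1)<100))
    n,l,st,_=cv2.connectedComponentsWithStats(m.astype(np.uint8)); k=1+st[1:,4].argmax()
    return P[l==k],C[l==k],l==k
E
python3 - <<'E'
from m import *
W=np.load("top0.npy");c=np.load("topc0.npy")
P,C,_=board(c,W); print("board",rect(P[:,:2]),np.percentile(P[:,2],[5,50,95]))
g=(C[:,2]>C[:,0]+5); print("grey on board", rect(P[g][:,:2]),g.sum())
hi=P[P[:,2]>.034]; print("hi",hi.shape,rect(hi[:,:2]))
sl=(slice(185,245),slice(240,292)); c2=c[sl].astype(int);P2=W[sl]
m=(c2[...,2]>c2[...,0]+10); print("plate",rect(P2[m][:,:2]),m.sum(),np.median(P2[m][:,2]))
G=P2[P2[...,2]>.02]; print("grip",rect(G[:,:2]),G.mean(0),len(G))
sl=(slice(125,165),slice(320,360)); J=W[sl]; J=J[J[...,2]>.11]; print("jar",J.mean(0))
print("tbl",np.nanmedian(W[280:300,200:300,2]))
for n,(a,b,x,y) in {"b":(150,290,345,460),"p":(185,245,240,292)}.items():
    cv2.imwrite(f"pics/{n}.png",cv2.resize(c[a:b,x:y,::-1],None,fx=4,fy=4,interpolation=cv2.INTER_CUBIC))
E
```

```text
board (array([ 596.8, -190. ]), array([200.6, 301.6]), 74.83) [0.01381879 0.02049129 0.03673369]
grey on board (array([ 599.3, -191.9]), array([168.1, 264.7]), 75.29) 1829
hi (690, 3) (array([ 599.8, -192.3]), array([170. , 265.6]), 75.81)
plate (array([599.7, 209.3]), array([131.1,  77.6]), 19.09) 1044 nan
grip (array([572.1, 200. ]), array([49.9, 16.4]), 19.35) [0.57159922 0.19930753 0.031255  ] 97
jar [ 0.79708225 -0.00384548  0.12929253]
tbl -4.526434990381745e-06
```

View pics/b.png

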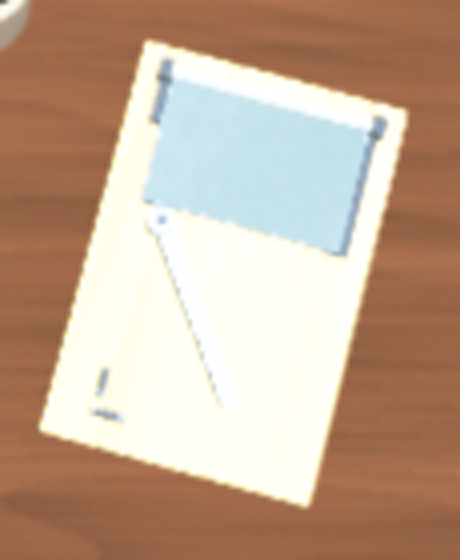

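The crop shows the board with the flap at the top. The fence pivot is at crop (160,218) and the tip at (222,402), with the catch at (105,400). Next come the fence angle and a move helper.

```bash
cat >> m.py <<'E'
from scipy.spatial.transform import Rotation as Ro
BY=np.radians(-15.17); BC=np.array([.5968,-.190])
def g2w(x,y):  # mm guide -> m world
    c,s=np.cos(BY),np.sin(BY); return BC+np.array([c*x-s*y,s*x+c*y])/1000
def w2g(P):
    c,s=np.cos(BY),np.sin(BY); d=(np.asarray(P)[...,:2]-BC)*1000
    return np.stack([c*d[...,0]+s*d[...,1],-s*d[...,0]+c*d[...,1]],-1)
def delta(xy,z,yaw):
    o=robot.get_obs(); R=Ro.from_euler("xyz",o["ee_rot"]); T=Ro.from_euler("xyz",[np.pi,0,yaw])
    print("turn",(R.inv()*T).as_rotvec(degrees=True).round(2),"shift",R.inv().apply((np.r_[xy,z]-o["tool_pos"])*1000).round(1),"t",o["time"])
E
python3 - <<'E'
from m import *
W=np.load("top0.npy");c=np.load("topc0.npy")
P,C,_=board(c,W); g=w2g(P)
f=(P[:,2]>.034)&(g[:,0]<5)&(g[:,0]>-90)
a=np.polyfit(g[f,0],g[f,1],1); print("fence n",f.sum(),a,"angle",-np.arctan(-a[0]), "tip",g[f][g[f,0].argmin()])
fl=(P[:,2]>.026)&(g[:,0]>30); print("flap ext",g[fl].min(0),g[fl].max(0),rect(P[fl][:,:2]))
ct=(P[:,2]>.03)&(g[:,0]<-90); print("catch",g[ct].min(0),g[ct].max(0))
th=np.arctan(a[0]); print("start",g2w(-95,-40)); 
delta(g2w(-95,-55),.15,BY)
E
```

```text
fence n 176 [ 0.71120167 44.13941483] angle 0.6182043698394479 tip [-89.98764883 -14.8249872 ]
flap ext [ 30.01726129 -85.64142657] [145.58041899  97.41790188] (array([ 683. , -207.3]), array([183.1, 115.4]), 74.96)
catch [-130.27401606  -26.78654545] [-90.12515756  69.19068585]
start [ 0.49464305 -0.20374618]
turn [-1.100e-01  3.000e-02  3.848e+01] shift [ 364.3 -154.8   54.8] t 0.1
```

>>> arm_command:
  targets: [0,0,38.5,372,-149,55,1,0,0,38.5,372,-149,55,1,0,0,38.5,372,-149,55,1,0,0,38.5,372,-149,55,1,0,0,38.5,372,-149,55,1,0,0,38.5,372,-149,55,1,0,0,38.5,372,-149,55,1,0,0,38.5,372,-149,55,1,0,0,38.5,372,-149,55,1,0,0,38.5,372,-149,55,1,0,0,38.5,372,-149,55,1,0,0,38.5,372,-149,55,1,0,0,38.5,372,-149,55,1]

```text
time: 1.4
tool_pos: [0.4996, -0.2223, 0.1508]
ee_rot: [3.141, -0.0, -0.267]
wrist_force: [-0.4, 0.5, -0.0]
width: 0.0003
finger_force: 0.0
```

```bash
python3 - <<'E'
from m import *
delta(g2w(-85,-55),.026,BY); print(robot.get_obs()["wrist_force"],robot.get_obs()["width"],w2g(robot.get_obs()["tool_pos"]))
E
```

```text
turn [ 0.03 -0.02 -0.15] shift [  0.3  -1.7 124.8] t 1.4
[-0.37535733  0.46682886 -0.01674199] 0.00030176714462117494 [-85.35206014 -56.65725997]
```

>>> arm_command:
  targets: [0,0,0,0,0,45,1,0,0,0,0,0,90,1,0,0,0,0,0,115,1,0,0,0,0,0,124,1,0,0,0,0,0,124,1,0,0,0,0,-15,124,1,0,0,0,0,-25,124,1,0,0,0,0,-33,124,1,0,0,0,0,-40,124,1,0,0,0,0,-47,124,1,0,0,0,0,-54,124,1,0,0,0,0,-61,124,1,0,0,0,0,-68,124,1,0,0,0,0,-74,124,1,0,0,0,0,-78,124,1,0,0,0,0,-82,124,1,0,0,0,0,-85,124,1,0,0,0,0,-87,124,1,0,0,0,0,-89,124,1,0,0,0,0,-89,124,1]

```text
time: 3.4
tool_pos: [0.5239, -0.1349, 0.0265]
ee_rot: [-3.141, -0.0, -0.265]
wrist_force: [0.1, 0.3, -0.1]
width: 0.0009
finger_force: 0.1
```

```bash
cat >> m.py <<'E'
def fence():
    s,c,W=snap("top"); P,C,_=board(c,W); g=w2g(P)
    f=(P[:,2]>.034)&(P[:,2]<.046)&(g[:,0]<5)&(g[:,0]>-85); a=np.polyfit(g[f,0],g[f,1],1)
    print("fence",f.sum(),np.arctan(a[0]),np.abs(np.polyval(a,g[f,0])-g[f,1]).max(),g[f].mean(0)); return c
E
python3 - <<'E'
from m import *
print(w2g(robot.get_obs()["tool_pos"])); fence()
E
```

```text
[-84.80812181  34.0744275 ]Traceback (most recent call last):
  File "<stdin>", line 2, in <module>
  File "m.py", line 21, in fence
    f=(P[:,2]>.034)&(P[:,2]<.046)&(g[:,0]<5)&(g[:,0]>-85); a=np.polyfit(g[f,0],g[f,1],1)
                                                             ~~~~~~~~~~^^^^^^^^^^^^^^^^^
    raise TypeError("expected non-empty vector for x")
TypeError: expected non-empty vector for x
```

>>> arm_command:
  targets: [0,0,0,0,-1,0,1,0,0,0,0,-2,0,1,0,0,0,0,-3,0,1,0,0,0,0,-4,0,1,0,0,0,0,-4,0,1]

```text
time: 3.95
tool_pos: [0.5248, -0.1312, 0.0266]
ee_rot: [-3.142, -0.0, -0.265]
wrist_force: [-0.4, -0.7, 0.8]
width: 0.0004
finger_force: 0.4
```

>>> arm_command:
  targets: [0,0,0,0,-1,0,1,0,0,0,0,-2,0,1,0,0,0,0,-3,0,1,0,0,0,0,-3,0,1]

```text
time: 4.35
tool_pos: [0.5249, -0.1306, 0.0266]
ee_rot: [3.137, 0.0, -0.265]
wrist_force: [-3.4, -5.9, 1.2]
width: 0.0004
finger_force: 3.4
```

Firm stop felt. I'll back off, lift, and head for the plate.

>>> arm_command:
  targets: [0,0,0,0,10,0,1,0,0,0,0,25,0,1,0,0,0,0,25,-40,1,0,0,0,0,25,-85,1,0,0,0,0,25,-120,-1,0,0,0,0,25,-120,-1]

```text
time: 4.95
tool_pos: [0.5224, -0.1545, 0.1535]
ee_rot: [3.141, -0.013, -0.266]
wrist_force: [1.6, -0.6, 0.3]
width: 0.0132
finger_force: 0.0
```

```bash
python3 - <<'E'
from m import *
delta([.572,.200],.13,.333)
E
```

```text
turn [  0.27  -0.72 -34.3 ] shift [ -45.5 -355.1   22.6] t 4.95
```

>>> arm_command:
  targets: [0,0,-34.3,-45,-355,20,-1,0,0,-34.3,-45,-355,20,-1,0,0,-34.3,-45,-355,20,-1,0,0,-34.3,-45,-355,20,-1,0,0,-34.3,-45,-355,20,-1,0,0,-34.3,-45,-355,20,-1,0,0,-34.3,-45,-355,20,-1,0,0,-34.3,-45,-355,20,-1,0,0,-34.3,-45,-355,20,-1,0,0,-34.3,-45,-355,20,-1,0,0,-34.3,-45,-355,20,-1,0,0,-34.3,-45,-355,20,-1]

```text
time: 6.15
tool_pos: [0.5687, 0.2001, 0.1267]
ee_rot: [3.141, -0.0, 0.331]
wrist_force: [0.4, 0.5, 0.6]
width: 0.0938
finger_force: 0.0
```

```bash
python3 - <<'E'
from m import *
c=fence(); cv2.imwrite("pics/f.png",cv2.resize(c[140:290,230:460,::-1],None,fx=3,fy=3,interpolation=cv2.INTER_CUBIC))
delta([.572,.200],.008,.333); print(robot.get_obs()["width"])
E
```

```text
fence 123 -0.003054703249384336 6.053950931639356 [-40.71365391  56.14547848]
turn [ 0.01 -0.02 -0.1 ] shift [  2.9   1.3 118.7] t 6.2
0.0938186848001389
```

View pics/f.png

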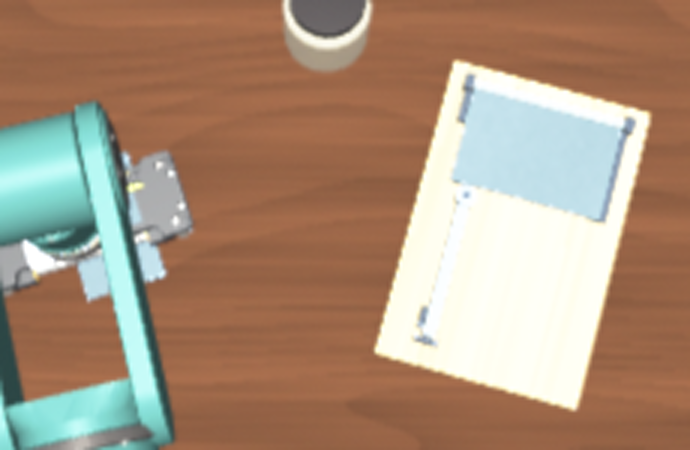

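Fence is closed in its catch. Next I grasp the grip, 13 mm ahead of its centre to reduce droop.

>>> arm_command:
  targets: [0,0,0,16,1,40,-1,0,0,0,16,1,80,-1,0,0,0,16,1,105,-1,0,0,0,16,1,115,-1,0,0,0,16,1,120,-1,0,0,0,16,1,120,-1,0,0,0,16,1,120,1,0,0,0,16,1,120,1,0,0,0,16,1,120,1,0,0,0,16,1,120,1,0,0,0,16,1,120,1,0,0,0,16,1,120,1,0,0,0,16,1,120,1,0,0,0,16,1,120,1]

```text
time: 7.6
tool_pos: [0.5839, 0.2061, 0.0064]
ee_rot: [3.142, 0.0, 0.334]
wrist_force: [-1.0, 0.6, 0.3]
width: 0.0329
finger_force: 0.0
```

>>> arm_command:
  targets: [0,0,0,0,0,0,1,0,0,0,0,0,0,1,0,0,0,0,0,0,1,0,0,0,0,0,0,1]

```text
time: 8.0
tool_pos: [0.584, 0.2059, 0.0064]
ee_rot: [3.141, 0.0, 0.333]
wrist_force: [1.0, -0.5, 0.5]
width: 0.0154
finger_force: 30.0
```

>>> arm_command:
  targets: [0,0,0,0,0,-5,1,0,0,0,0,0,-15,1,0,0,0,0,0,-30,1,0,0,0,0,0,-50,1,0,0,0,0,0,-75,1,0,0,0,0,0,-95,1,0,0,0,0,0,-100,1,0,0,0,0,0,-100,1]

```text
time: 8.8
tool_pos: [0.5849, 0.2064, 0.1085]
ee_rot: [3.141, -0.004, 0.334]
wrist_force: [0.2, -0.2, -2.6]
width: 0.0158
finger_force: 30.0
```

```bash
python3 - <<'E'
from m import *
delta(g2w(-66,2),.106,BY); print(robot.get_obs()["width"])
E
```

```text
turn [-0.04 -0.2  34.28] shift [-171.9  339.6    2. ] t 8.8
0.015823475292437
```

>>> arm_command:
  targets: [0,0,2,-8,15,0,1,0,0,4,-20,40,0,1,0,0,7,-36,70,0,1,0,0,10,-52,102,0,1,0,0,13,-68,134,0,1,0,0,16,-84,166,0,1,0,0,19,-100,198,0,1,0,0,22,-116,230,0,1,0,0,26,-132,262,0,1,0,0,30,-148,292,0,1,0,0,32.5,-160,318,0,1,0,0,33.8,-168,332,0,1,0,0,34.2,-172,339,0,1,0,0,34.2,-172,339,0,1,0,0,34.2,-172,339,0,1]

```text
time: 10.3
tool_pos: [0.5323, -0.1696, 0.1061]
ee_rot: [-3.141, 0.001, -0.263]
wrist_force: [0.1, 0.2, -2.4]
width: 0.0159
finger_force: 30.0
```

```bash
python3 - <<'E'
from m import *
o=robot.get_obs();print(w2g(o["tool_pos"]),o["width"]); delta(g2w(-66,3),.024,BY)
for n in("top","scene"):
    s,c,W=snap(n); np.save(n+"1.npy",W); np.save(n+"c1.npy",c)
    p=np.linalg.inv(np.array(s["T"]))@np.r_[g2w(-40,0),.08,1]; u,v=int(s["cx"]+s["fx"]*p[0]/p[2]),int(s["cy"]+s["fy"]*p[1]/p[2]); print(n,u,v)
    k=c[max(v-65,0):v+65,max(u-65,0):u+65,::-1]; im=cv2.resize(k,(390,390),interpolation=cv2.INTER_CUBIC)
    out=im if n=="top" else np.hstack([out,im])
cv2.imwrite("pics/pre.png",out)
E
```

```text
[-67.62198476   2.83595337] 0.015906120112173582
turn [-0.05  0.04  0.13] shift [ 1.7 -0.1 82.1] t 10.3
top 400 227
scene 306 145
```

View pics/pre.png

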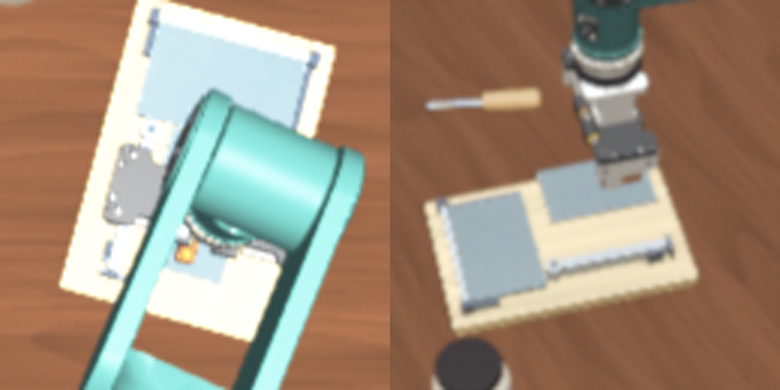

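The scene view (right half) shows the plate held level above the board, front edge near crop x=540, between fence and gripper. I'll measure its pose from the scene depth.

```bash
cat > pl.py <<'E'
from m import *
def plate(c,W,zlo,zhi,show=True):
    C=c.astype(int); g=w2g(W); m=(W[...,2]>zlo)&(W[...,2]<zhi)&(C[...,2]>C[...,0]+12)&(g[...,0]>-150)&(g[...,0]<60)&(abs(g[...,1])<48)
    n,l,st,_=cv2.connectedComponentsWithStats(m.astype(np.uint8)); k=1+st[1:,4].argmax(); m=l==k
    P=np.c_[g[m],W[m][:,2]*1000]; A=np.linalg.lstsq(np.c_[P[:,:2],np.ones(len(P))],P[:,2],rcond=None)[0]
    print("n",len(P),"slopes",A[:2].round(4),"z",P[:,2].mean(),"min",P.min(0).round(1),"max",P.max(0).round(1))
    for lo in range(-40,40,10):
        r=P[(P[:,1]>=lo)&(P[:,1]<lo+10)]
        if len(r)>5: print("  y",lo,"front x",r[:,0].max().round(1),"back",r[:,0].min().round(1))
    for lo in range(-120,40,20):
        r=P[(P[:,0]>=lo)&(P[:,0]<lo+20)]
        if len(r)>5: print("  x",lo,"ymax",r[:,1].max().round(1),"ymin",r[:,1].min().round(1))
E
python3 - <<'E'
from pl import *
plate(np.load("scenec1.npy"),np.load("scene1.npy"),.085,.118)
E
```

```text
n 383 slopes [0.0015 0.0245] z 102.28925691763199 min [-109.9  -37.6   93.4] max [ 11.9  43.3 109.2]
  y -40 front x 6.0 back -54.0
  y -30 front x 11.0 back -52.6
  y -20 front x 9.9 back -48.5
  y -10 front x 10.9 back -50.3
  y 0 front x 10.3 back -109.9
  y 10 front x 11.9 back -108.0
  y 20 front x 11.1 back -109.8
  y 30 front x 9.0 back -109.0
  x -120 ymax 40.9 ymin 5.7
  x -100 ymax 40.3 ymin 10.7
  x -80 ymax 41.1 ymin 14.2
  x -60 ymax 41.9 ymin -35.5
  x -40 ymax 42.9 ymin -35.8
  x -20 ymax 43.3 ymin -37.6
  x 0 ymax 41.2 ymin -36.8
```

>>> arm_command:
  targets: [0,0,0,0,0,20,1,0,0,0,0,0,40,1,0,0,0,0,0,58,1,0,0,0,0,0,70,1,0,0,0,0,0,76,1,0,0,0,0,0,79,1,0,0,0,0,0,81,1,0,0,0,0,0,82,1,0,0,0,0,0,82,1]

```text
time: 11.3
tool_pos: [0.5328, -0.1708, 0.0251]
ee_rot: [3.141, -0.001, -0.263]
wrist_force: [-0.2, 0.2, -3.0]
width: 0.0158
finger_force: 30.0
```

```bash
python3 - <<'E'
from pl import *
s,c,W=snap("scene"); plate(c,W,.014,.032)
delta(g2w(-66,3),.024,BY)
E
```

```text
n 329 slopes [-0.0026  0.0155] z 21.14201736333585 min [-109.2  -34.2   14.2] max [12.1 43.3 29.4]
  y -30 front x 11.2 back -53.4
  y -20 front x 11.3 back -51.4
  y -10 front x 12.1 back -47.3
  y 0 front x 11.4 back -106.6
  y 10 front x 9.8 back -109.2
  y 20 front x 11.3 back -108.9
  y 30 front x 9.6 back -107.6
  x -120 ymax 39.3 ymin 7.7
  x -100 ymax 38.1 ymin 7.9
  x -80 ymax 43.3 ymin 12.6
  x -60 ymax 36.9 ymin -27.8
  x -40 ymax 40.9 ymin -34.2
  x -20 ymax 39.0 ymin -32.0
  x 0 ymax 41.9 ymin -29.7
turn [ 0.01 -0.07  0.07] shift [ 0.8 -1.2  1.1] t 11.35
```

>>> arm_command:
  targets: [0,0,0,0,0,1,1,0,0,0,0,0,2,1,0,0,0,0,0,2,1]

```text
time: 11.65
tool_pos: [0.533, -0.1708, 0.0244]
ee_rot: [3.141, -0.002, -0.263]
wrist_force: [-2.0, 1.3, 5.7]
width: 0.0155
finger_force: 30.0
```

>>> arm_command:
  targets: [0,0,0,3,0,0,1,0,0,0,7,0,0,1,0,0,0,12,0,0,1,0,0,0,17,0,0,1,0,0,0,22,0,0,1,0,0,0,27,-1,0,1,0,0,0,32,-1,0,1,0,0,0,37,-2,0,1,0,0,0,42,-2,0,1,0,0,0,47,-3,0,1,0,0,0,52,-3,0,1,0,0,0,57,-4,0,1,0,0,0,62,-4,0,1,0,0,0,66,-4,0,1,0,0,0,66,-4,0,1]

```text
time: 13.15
tool_pos: [0.5972, -0.1841, 0.0244]
ee_rot: [3.141, -0.0, -0.263]
wrist_force: [-3.7, 1.4, 5.9]
width: 0.0159
finger_force: 30.0
```

```bash
python3 - <<'E'
from pl import *
s,c,W=snap("scene"); plate(c,W,.014,.028); o=robot.get_obs(); print(w2g(o["tool_pos"]))
g=w2g(W); C=c.astype(int); f=(W[...,2]>.026)&(W[...,2]<.05)&(g[...,0]>35)&(g[...,0]<120)&(abs(g[...,1])<60); print("flap z vs x",np.polyfit(g[f][:,0],W[f][:,2]*1000,1))
cv2.imwrite("pics/in.png",cv2.resize(c[90:200,230:370,::-1],None,fx=5,fy=5,interpolation=cv2.INTER_CUBIC))
E
```

```text
n 161 slopes [0.0728 0.0314] z 21.739913811084598 min [-43.4 -31.2  14. ] max [59.7 45.3 27.9]
  y -30 front x 58.3 back 20.1
  y -10 front x 58.6 back 23.4
  y 0 front x 55.6 back -41.7
  y 10 front x 55.3 back -43.4
  y 20 front x 52.9 back -40.7
  y 30 front x 59.3 back -42.2
  x -60 ymax 36.4 ymin 5.7
  x -40 ymax 38.0 ymin 11.8
  x -20 ymax 37.0 ymin 17.6
  x 0 ymax 38.2 ymin 6.9
  x 20 ymax 45.3 ymin -28.3
[-1.12250024  5.81592033]
flap z vs x [5.97203123e-03 2.95845327e+01]
```

View pics/in.png

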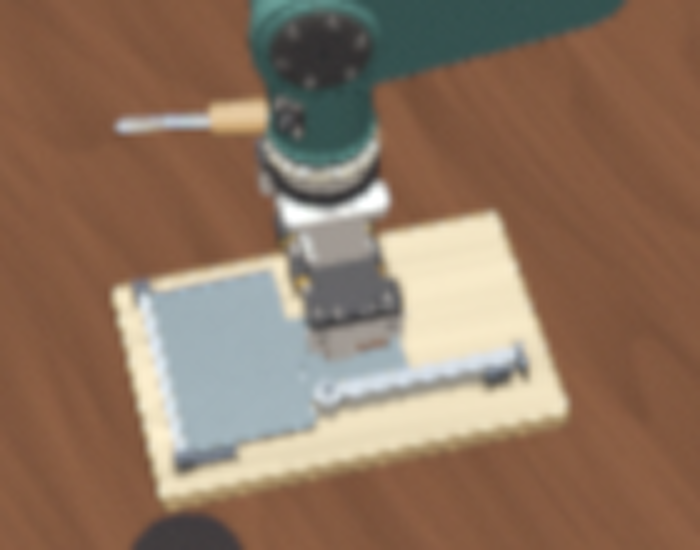

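The plate is under the flap (front edge hidden, flap still level), fence at crop (330,395)-(520,355), closed. Now I creep home against the stop.

>>> arm_command:
  targets: [0,0,0,2,-0.5,0,1,0,0,0,4,-1,0,1,0,0,0,6,-1.5,0,1,0,0,0,8,-2,0,1,0,0,0,9,-2,0,1,0,0,0,10,-2,0,1,0,0,0,10,-2,0,1]

```text
time: 13.9
tool_pos: [0.6058, -0.1846, 0.0244]
ee_rot: [3.141, 0.003, -0.264]
wrist_force: [-7.4, 0.9, 7.7]
width: 0.0158
finger_force: 30.0
```

```bash
python3 - <<'E'
from m import *
o=robot.get_obs(); print(w2g(o["tool_pos"]))
E
```

```text
[7.2865749  7.52054766]
```

>>> arm_command:
  targets: [0,0,0,1,0,0,1,0,0,0,2,0,0,1,0,0,0,3,0,0,1,0,0,0,3,-1,0,1,0,0,0,3,-2,0,1,0,0,0,3,-3,0,1,0,0,0,3,-3,0,1]

```text
time: 14.6
tool_pos: [0.6061, -0.1847, 0.0244]
ee_rot: [3.136, 0.009, -0.265]
wrist_force: [-15.6, -3.4, 10.9]
width: 0.0158
finger_force: 30.0
```

```bash
python3 - <<'E'
from m import *
o=robot.get_obs(); print(w2g(o["tool_pos"]), w2g(BC+o["wrist_force"][:2]/1000))
E
```

```text
[7.55230316 7.5423414 ] [-14.14768652  -7.32429104]
```

>>> arm_command:
  targets: [0,0,0,-2,0,0,1,0,0,0,-2,-1,0,1,0,0,0,-2,-2,0,1,0,0,0,-2,-2,0,1]

```text
time: 15.0
tool_pos: [0.6061, -0.1845, 0.0246]
ee_rot: [3.133, 0.005, -0.265]
wrist_force: [-11.3, -6.5, 9.1]
width: 0.0159
finger_force: 30.0
```

```bash
python3 - <<'E'
from pl import *
o=robot.get_obs(); print(w2g(o["tool_pos"]), w2g(BC+o["wrist_force"][:2]/1000))
s,c,W=snap("scene"); plate(c,W,.014,.028); g=w2g(W)
f=(W[...,2]>.026)&(W[...,2]<.05)&(g[...,0]>35)&(g[...,0]<120)&(abs(g[...,1])<60); print("flap",np.polyfit(g[f][:,0],W[f][:,2]*1000,1))
f=(W[...,2]>.034)&(W[...,2]<.046)&(g[...,0]<5)&(g[...,0]>-90)&(g[...,1]>40); print("fence",np.polyfit(g[f][:,0],g[f][:,1],1),f.sum())
cv2.imwrite("pics/in2.png",cv2.resize(c[120:195,245:350,::-1],None,fx=7,fy=7,interpolation=cv2.INTER_CUBIC))
E
```

```text
[7.5590052  7.76366347] [-9.21340712 -9.27368487]
n 85 slopes [0.054  0.0801] z 21.213242899186703 min [-34.8  11.5  15.1] max [43.3 45.1 27.7]
  y 10 front x 29.3 back -34.8
  y 20 front x 42.1 back -33.3
  y 30 front x 43.3 back -34.8
  x -40 ymax 36.1 ymin 11.5
  x -20 ymax 37.5 ymin 17.8
  x 0 ymax 38.5 ymin 17.7
  x 20 ymax 45.1 ymin 15.0
flap [-3.23003900e-03  3.04047855e+01]
fence [-1.56099906e-02  6.00570436e+01] 82
```

View pics/in2.png

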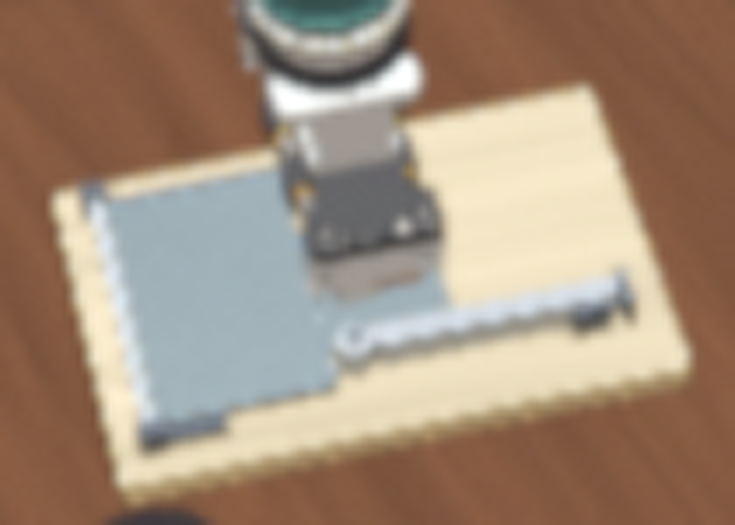

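>>> arm_command:
  targets: [0,0,0,0,1,0.5,1,0,0,0,0,1.5,1,1,0,0,0,0,1.5,1,1,0,0,0,0,1.5,1,1,0,0,0,0,1.5,1,1]

```text
time: 15.55
tool_pos: [0.6061, -0.1846, 0.0244]
ee_rot: [3.135, 0.004, -0.265]
wrist_force: [-11.9, -3.9, 11.4]
width: 0.0159
finger_force: 30.0
```

```bash
python3 - <<'E'
from m import *
o=robot.get_obs(); print(w2g(o["tool_pos"]), w2g(BC+o["wrist_force"][:2]/1000),o["qvel"].round(4))
E
```

```text
[7.58961416 7.69781125] [-10.49471957  -6.93782747] [ 0.0007 -0.0009 -0.0023  0.0013 -0.0003  0.0003]
```

The plate is home against the stop and the fence, and it's still held and pressed at about 11–14 N. Handing in.

```bash
python3 -c "
from bench import robot
print(robot.close_job())"
```

```text
the job is handed in; nothing more can be done
None
```

The job is handed in, with no verdict returned: the fence arm is in its catch, and the plate is tucked home under the closed flap, against the back stop and the fence, still held and pressed down with about 11 N or more; I moved nothing else.

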